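# Thermometer well up

### The arm

A 6-joint arm with a two-finger parallel gripper is mounted at the origin on the work surface. World frame = base frame: x ahead of the robot, y to its left, z up, the work surface at z = 0. Lengths are in m, angles in rad, forces in N, time in s.
With the tool pointing down it reaches from about 0.35 to 0.775 m from the base axis. Payload 7.3 kg.
Tool frame: the origin (TCP) lies midway between the tips of the shut fingers; the grasp point (between the pads) lies 19 mm behind it (robot.grasp_offset is the z of the grasp point in the tool frame, in m); z points along the fingers, y is the direction in which the jaws open and shut (so a half turn about z gives the same grasp; the last joint's range is limited). The gripper opens to 92 mm and grips with 3 to 60 N. Pads are 19 mm wide; open, the fingers measure 130 mm over their backs; the gripper's body (75 mm by 190 mm) begins 47 mm behind the grasp point.
Start: joints at [-1.277, 0.342, 1.524, -0, 1.275, -0.146], TCP at [0.224, -0.475, 0.227] pointing down, gripper open.
Joint ranges: [-2.53, 2.53], [-0.77, 2.02], [0.04, 2.7], [-1, 4.14], [0.28, 2.66], [-3.11, 3.11]. Speed limits (rad/s): [2.57, 2.57, 3.14, 3.14, 3.14, 3.14].

### API

Orientations are given as [roll, pitch, yaw] about the fixed x, y, z axes, in that order (R = Rz(yaw) Ry(pitch) Rx(roll)).
In Python, from cell import observe, imaging, workorder, robot gives the robot as it stands. The module is installed in compiled form; this text tells all that it offers.
- The arm moves only by the tool send_rows, never from a script. Its argument "series" is a list of rows, each a list of 7 numbers: the shift along the tool's x, y, z in m, then the turn, a rotation vector about the tool's x, y, z in rad, then the closure, from 0 (fully open) to 1 (shut). A call has 1 to 5 rows; each row shifts and turns the commanded pose from where the row before left it, along the tool's axes as they then stand; what a row does not reach is not made up. A row lasts 1/12 s, in which the tool goes at most 41.7 mm and 7.16 degrees, less where a joint would pass 70% of its speed; a pose out of reach is approached as far as the arm can. A call is refused whole if a number of a shift passes 0.0417 or a number of a turn 0.125, either way. A call with a gripper value outside its range is refused whole. The fingers move at their own pace and stop on an object; "newtons" is the grip in N (left out, the last holds). Time passes only in rows, so rows that do not move let the fingers close. It gives the time, the measured TCP pose, the force and the opening at its end, in the units of the state.
- observe(): the state, without advancing time (a new reading comes with each control period).
- imaging.read_camera(name): name is "scene" or "top"; returns a dict with "color" (480x640x3 uint8, red, green, blue), "range_z" (480x640 float32, m along the optical axis (not along the pixel's ray), 0 where there is no reading), "vfov" (degrees; the focal length in pixels is half the picture's height over the tangent of half this angle, whatever the lens; pixels are square), "cx", "cy" (the principal point, pixels), "dist_coeffs" ([k1, k2, p1, p2, k3] as OpenCV has them; the pictures are not rectified), "T" (4x4, takes a point from camera to world coordinates). Camera axes: x right, y down, z forward; pixel columns grow to the right and rows downward; lengths in m; the calibration is good to about 2 mm. A picture is of the moment at which its call begins.
- workorder.hand_in(): hands the job in, once; it reports no verdict.
The state is a dict: "time": time; "qpos": joint angles; "qvel": joint speeds; "joint_efforts": joint torques, N m; "tool_pos": TCP position; "tool_rot": TCP orientation; "contact_force": force on the tool from outside, world axes, zero at the start; "torque": the same for the moment, N m; "opening": finger opening in m.
Only numpy, scipy, OpenCV 4.12 (cv2) and the standard library are available. Lean on these libraries where they do the work, as an engineer would, in place of code of your own. Each camera call takes 0.05 s, during which the arm holds its last target.

### The job

Three aluminium specimen blocks lie on the lab bench, alike outside: one is solid, one is drilled right through, and one has a blind thermometer well that goes only part way in from one end. Find the block with the blind well, pick it up, turn it so that the mouth of the well faces straight up, and finish holding it still in the gripper about ten centimetres above the middle of the foil dish, touching nothing else, ready for the thermometer. Leave everything else on the bench where it is.

Things in the scene. Friction and masses are not known exactly. Their poses are not given: they have to be found in the camera images.
- wellblock_centre (a point): the block to hold: bare aluminium, 0.15 to 0.25 kg, 36 x 36 x 60 mm, lying on a long face, right or middle of the bench. This point: its centre, 18 mm above the bench; x runs level along its length, and +x points out of the mouth of the well (the -x end is closed). At the start +x points towards the robot or sideways, at most 2 rad from world -x
- well_mouth (a point): centre of the mouth of the well, in the middle of the +x end face of that block, 30 mm from its centre; same axes. The well is a round blind hole 20 mm across and 40 mm deep
- wellblock: the same block; this origin is on its underside as it lies at the start, 18 mm below its centre; same axes
- boredblock_centre (a point): the drilled-through block (20 mm hole from end to end), to be left alone: 36 x 36 x 60 mm, lying on a long face, right or middle of the bench. This point: its centre, 18 mm above the bench; x runs level along its length
- solidblock_centre (a point): the solid block without a hole, to be left alone: 36 x 36 x 60 mm, lying on a long face, right or middle of the bench. This point: its centre, 18 mm above the bench; x runs level along its length
- dish: round pressed-foil dish fixed to the bench on the left, 172 mm across its rim and 26 mm high, open to the top; origin at the centre of its underside, on the bench; z up
- stopper_centre (a point): black rubber stopper, 32 mm across, 26 mm high, standing; its centre. Bystander
- weight_centre (a point): small brass weight with a knob, 28 mm across, 42 mm high, standing; its centre. Bystander
- cup_centre (a point): white plastic cup, 64 mm across, 85 mm high, standing; its centre. Bystander
- pencil_centre (a point): wooden pencil, 160 mm long, 8 mm thick, lying along its x axis; its centre. Bystander

How it is judged:
By the outcome, as a careful person would: the job done as asked, in the order asked, and still so for the second after the job is handed in, while the arm keeps its last pose, push and grip.
It also fails if it takes over 45 s, if anything falls off the work surface, if the arm or the gripper's body presses on something with over 40 N, if the wrist force passes 120 N, or if a joint passes its speed limit or range.

## Working session

There is one attempt and no reset: what is moved stays moved. The work goes in short steps, Python scripts to look and compute and a tool call to move; the robot and the scene stay as the last step left them, time stands still between calls to the robot, and variables do not carry over. Pictures are saved under pics/ and viewed, and the job is handed in when it is done.

Besides the shell and the picture viewer there is one more tool, called by a JSON object that holds its "op" and its "data", one argument or row to a line. send_rows: Moves the arm, as the interface text tells. Its arguments: {"type":"object","properties":{"series":{"type":"array","items":{"type":"array","items":{"type":"number"}}},"newtons":{"type":"number"}},"required":["series"]}

```bash
mkdir -p pics; cat > h.py <<'E'
import numpy as np, cv2, pickle
from cell import observe, imaging, workorder, robot
def K(d):
    f=d["color"].shape[0]/2/np.tan(np.radians(d["vfov"])/2)
    return np.array([[f,0,d["cx"]],[0,f,d["cy"]],[0,0,1]])
def onplane(d,uv,z):
    uv=np.array(uv,float).reshape(-1,1,2)
    n=cv2.undistortPoints(uv,K(d),np.array(d["dist_coeffs"]))[:,0]
    r=np.c_[n,np.ones(len(n))]@d["T"][:3,:3].T; o=d["T"][:3,3]
    return o+r*((z-o[2])/r[:,2])[:,None]
E
python3 - <<'E'
from h import *
for n in ["scene","top"]:
    d=imaging.read_camera(n); pickle.dump(d,open(n+".pkl","wb"))
    cv2.imwrite(f"pics/{n}0.png",d["color"][...,::-1])
    print(n,d["vfov"],d["cx"],d["cy"],d["dist_coeffs"],np.round(d["T"],3))
print(observe(),robot.grasp_offset)
E
```

```text
scene 44.97017771506664 313.8529157838841 230.96808252488276 [0.03339775 0.         0.         0.         0.        ] [[-0.396  0.766 -0.507  1.134]
 [ 0.918  0.334 -0.213  0.239]
 [ 0.006 -0.55  -0.835  0.951]
 [ 0.     0.     0.     1.   ]]
top 52.97014743274478 320.61462337709713 236.31154449576675 [-0.13112269  0.          0.          0.          0.        ] [[-0.028 -0.985  0.171  0.416]
 [-1.     0.029  0.004  0.008]
 [-0.008 -0.171 -0.985  1.071]
 [ 0.     0.     0.     1.   ]]
{'time': 0.1, 'qpos': array([-1.27699918e+00,  3.42668919e-01,  1.52491844e+00, -3.02551197e-05,
        1.27538006e+00, -1.46010546e-01]), 'qvel': array([ 8.90918058e-05, -8.83456594e-04, -2.85734740e-03,  9.96954457e-04,
       -5.25399586e-04, -2.27057403e-03]), 'joint_efforts': array([ 2.08854348e-03, -4.32004488e+01, -2.44693941e+01,  7.19303009e-02,
        5.26594673e-02, -4.83503106e-05]), 'tool_pos': array([ 0.22342908, -0.47468905,  0.22610728]), 'tool_rot': array([-3.14022831e+00, -1.71393144e-04,  4.39816405e-01]), 'contact_force': array([-0.14165694, -0.13040632, -0.26228079]), 'torque': array([ 0.00184381,  0.00667021, -0.0032055 ]), 'opening': 0.09193676635978883} -0.0188
```

```bash
ls pics
```

```text
scene0.png
top0.png
```

View pics/scene0.png

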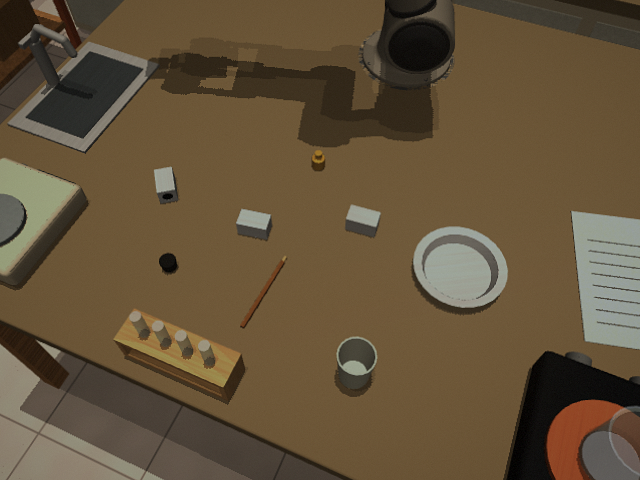

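View pics/top0.png

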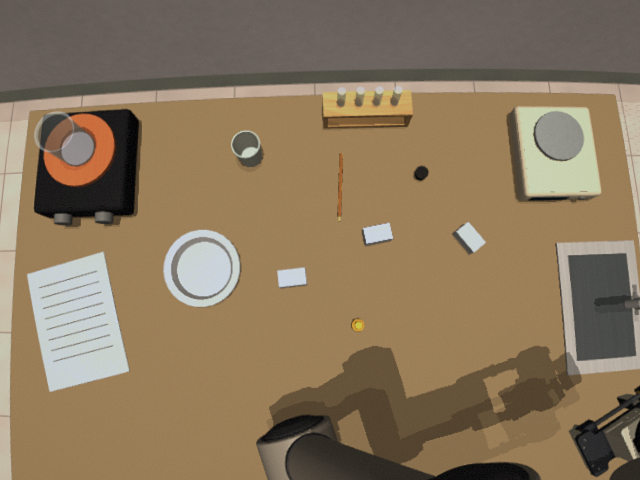

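```bash
python3 - <<'E'
from h import *
s=pickle.load(open("scene.pkl","rb"))["color"];t=pickle.load(open("top.pkl","rb"))["color"]
def c(im,u,v,r=28): return cv2.resize(im[v-r:v+r,u-r:u+r,::-1],(260,260),interpolation=cv2.INTER_CUBIC)
a=np.hstack([c(s,166,185),c(s,254,224),c(s,363,221)]);b=np.hstack([c(t,470,237),c(t,378,234),c(t,292,278)])
x=np.vstack([a,b]); x=np.clip(255*(x/255.)**.7,0,255).astype(np.uint8)
cv2.imwrite("pics/zoom.png",x)
E
```

```text
(no output)
```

View pics/zoom.png

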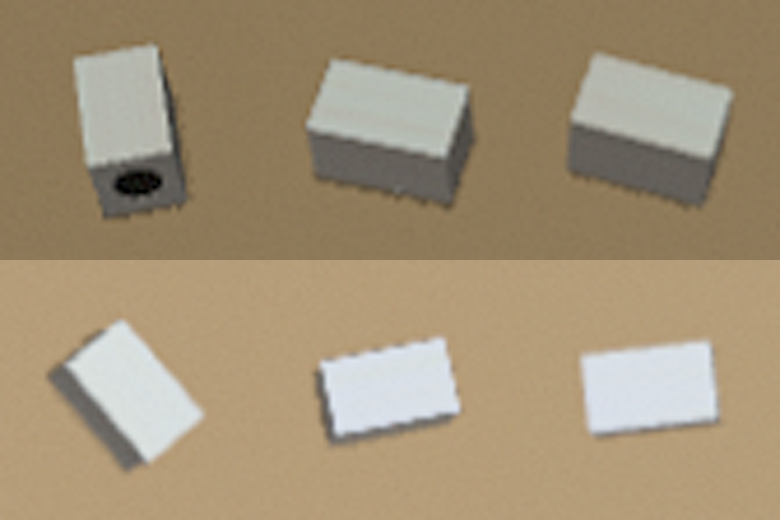

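```bash
python3 - <<'E'
from h import *
d=pickle.load(open("top.pkl","rb")); s=pickle.load(open("scene.pkl","rb"))
def pts(d):
    v,u=np.mgrid[0:480,0:640]
    uv=np.stack([u,v],-1).reshape(-1,1,2).astype(float)
    n=cv2.undistortPoints(uv,K(d),np.array(d["dist_coeffs"]))[:,0]
    z=d["range_z"].reshape(-1); P=np.c_[n*z[:,None],z]@d["T"][:3,:3].T+d["T"][:3,3]
    return P.reshape(480,640,3)
for nm,d,cs in [("top",d,dict(A=(470,237),B=(378,234),C=(292,278))),("scene",s,dict(A=(164,178),B=(254,218),C=(363,215)))]:
    P=pts(d); hsv=cv2.cvtColor(d["color"],cv2.COLOR_RGB2HSV)
    for k,(u,v) in cs.items():
        p0=P[v,u]
        # top face: bright, low saturation
        m=((hsv[...,1]<40)&(hsv[...,2]>(200 if nm=="top" else 0.85*hsv[v,u,2]))).astype(np.uint8)
        if nm=="top": m=((hsv[...,1]<60)&(hsv[...,2]>0.8*hsv[v,u,2])).astype(np.uint8)
        n,l=cv2.connectedComponents(m); c,_=cv2.findContours((l==l[v,u]).astype(np.uint8),cv2.RETR_EXTERNAL,cv2.CHAIN_APPROX_NONE)
        w=onplane(d,c[0][:,0].astype(float),0.036)
        (cx,cy),(a,b),t=cv2.minAreaRect((w[:,:2]*1000).astype(np.float32))
        ang=t if a>b else t+90
        print(nm,k,"ctr",round(cx,1),round(cy,1),"size",round(a,1),round(b,1),"axis deg",round(ang%180,1),"range z",p0.round(4), "HSV",hsv[v,u])
print(s["T"][:3,3],d["T"][:3,3])
# dish
E
```

```text
top A ctr 586.3 -319.0 size 61.1 36.8 axis deg 37.6 range z [ 0.5851 -0.3173  0.035 ] HSV [ 86  10 210]
top B ctr 600.4 -112.9 size 35.2 59.0 axis deg 99.7 range z [ 0.5977 -0.1136  0.0351] HSV [105  19 220]
top C ctr 509.7 77.7 size 35.8 59.7 axis deg 94.8 range z [0.507  0.0763 0.0341] HSV [105  21 222]
scene A ctr 584.9 -318.0 size 59.1 34.5 axis deg 37.2 range z [ 0.5839 -0.3177  0.0381] HSV [ 40  19 161]
scene B ctr 599.9 -112.3 size 33.5 58.3 axis deg 100.0 range z [ 0.599  -0.11    0.0382] HSV [ 57  15 166]
scene C ctr 507.7 77.9 size 34.9 58.7 axis deg 95.0 range z [0.5093 0.0785 0.0384] HSV [ 46  20 163]
[1.13387766 0.2394491  0.95088196] [1.13387766 0.2394491  0.95088196]
```

```bash
python3 - <<'E'
from h import *
s=pickle.load(open("scene.pkl","rb"))
def c(im,u,v,r=11): return cv2.resize(im[v-r:v+r,u-r:u+r,::-1],(396,396),interpolation=cv2.INTER_NEAREST)
x=np.hstack([c(s["color"],268,226),c(s["color"],376,223)])
cv2.imwrite("pics/z2.png",np.clip(255*(x/255.)**.6,0,255).astype(np.uint8))
E
```

```text
(no output)
```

View pics/z2.png

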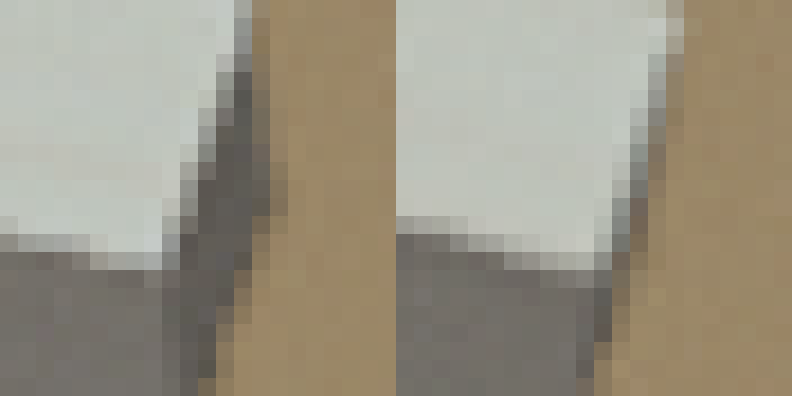

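{"op": "send_rows", "data": {
  "series": [
    [0, 0, 0, 0, 0, -0.122, 0],
    [0, 0, 0, 0, 0, -0.122, 0],
    [0, 0, 0, 0, 0, -0.122, 0],
    [0, 0, 0, 0, 0, -0.122, 0],
    [0, 0, 0, 0, 0, -0.122, 0]
  ]
}}

```text
time: 0.52
tool_pos: [0.2235, -0.4748, 0.2263]
tool_rot: [-3.141, -0.001, 1.056]
contact_force: [-0.1, 0.2, -0.4]
opening: 0.0919
```

{"op": "send_rows", "data": {
  "series": [
    [0, 0, 0, 0, 0, -0.122, 0],
    [0, 0, 0, 0, 0, -0.122, 0],
    [0, 0, 0, 0, 0, -0.122, 0],
    [0, 0, 0, 0, 0, -0.122, 0],
    [0, 0, 0, 0, 0, -0.122, 0]
  ]
}}

```text
time: 0.93
tool_pos: [0.2235, -0.4748, 0.2263]
tool_rot: [-3.141, -0.001, 1.666]
contact_force: [0.6, -0.6, -0.2]
opening: 0.0917
```

{"op": "send_rows", "data": {
  "series": [
    [0.015, 0.009, 0, 0, 0, 0, 0],
    [0.029, 0.0185, 0, 0, 0, 0, 0],
    [0.029, 0.0185, 0, 0, 0, 0, 0],
    [0.029, 0.0185, 0, 0, 0, 0, 0],
    [0.029, 0.0185, 0, 0, 0, 0, 0]
  ]
}}

```text
time: 1.35
tool_pos: [0.2948, -0.3356, 0.2263]
tool_rot: [-3.141, -0.001, 1.659]
contact_force: [0.3, -1.2, -0.5]
opening: 0.0915
```

{"op": "send_rows", "data": {
  "series": [
    [0.029, 0.0185, 0, 0, 0, 0, 0],
    [0.029, 0.0185, 0, 0, 0, 0, 0],
    [0.029, 0.0185, 0, 0, 0, 0, 0],
    [0.029, 0.0185, 0, 0, 0, 0, 0],
    [0.029, 0.0185, 0, 0, 0, 0, 0]
  ]
}}

```text
time: 1.77
tool_pos: [0.3741, -0.1829, 0.2266]
tool_rot: [-3.141, -0.0, 1.659]
contact_force: [1.2, -0.6, -0.1]
opening: 0.0914
```

{"op": "send_rows", "data": {
  "series": [
    [0.029, 0.0185, 0, 0, 0, 0, 0],
    [0.029, 0.0185, 0, 0, 0, 0, 0],
    [0.029, 0.0185, 0, 0, 0, 0, 0],
    [0.029, 0.0185, 0, 0, 0, 0, 0],
    [0.029, 0.0185, 0, 0, 0, 0, 0]
  ]
}}

```text
time: 2.18
tool_pos: [0.4533, -0.0301, 0.2265]
tool_rot: [-3.141, 0.0, 1.66]
contact_force: [1.2, 0.3, -0.0]
opening: 0.0917
```

{"op": "send_rows", "data": {
  "series": [
    [0.029, 0.018, 0, 0, 0, 0, 0],
    [0.029, 0.018, 0, 0, 0, 0, 0],
    [0.027, 0.018, 0.01, 0, 0, 0, 0],
    [0.017, 0.011, 0.02, 0, 0, 0, 0],
    [0, 0, 0.03, 0, 0, 0, 0]
  ]
}}

```text
time: 2.6
tool_pos: [0.5115, 0.0789, 0.1676]
tool_rot: [3.136, -0.001, 1.663]
contact_force: [-0.2, -0.8, -0.6]
opening: 0.0919
```

{"op": "send_rows", "data": {
  "series": [
    [0, 0, 0.03, 0, 0, 0, 0],
    [0, 0, 0.03, 0, 0, 0, 0],
    [0, 0, 0.03, 0, 0, 0, 0],
    [0, 0, 0.02, 0, 0, 0, 0],
    [0, 0, 0, 0, 0, 0, 0]
  ]
}}

```text
time: 3.02
tool_pos: [0.5056, 0.0755, 0.0526]
tool_rot: [-3.133, -0.001, 1.66]
contact_force: [-0.4, 0.3, -0.8]
opening: 0.0921
```

```bash
python3 - <<'E'
from h import *
o=observe();print(o["tool_pos"],o["tool_rot"],o["qpos"],o["contact_force"])
d=imaging.read_camera("scene"); c=d["color"][150:290,290:450,::-1]
cv2.imwrite("pics/s1.png",cv2.resize(c,None,fx=4,fy=4))
E
```

```text
[0.50555077 0.07545877 0.0525535 ] [-3.13281976e+00 -6.78517114e-04  1.65981424e+00] [-1.78664190e-03  5.32561170e-01  1.77053946e+00 -1.59866442e-04
  8.47290308e-01 -9.07011693e-02] [-0.35321767  0.27893062 -0.80779537]
```

View pics/s1.png

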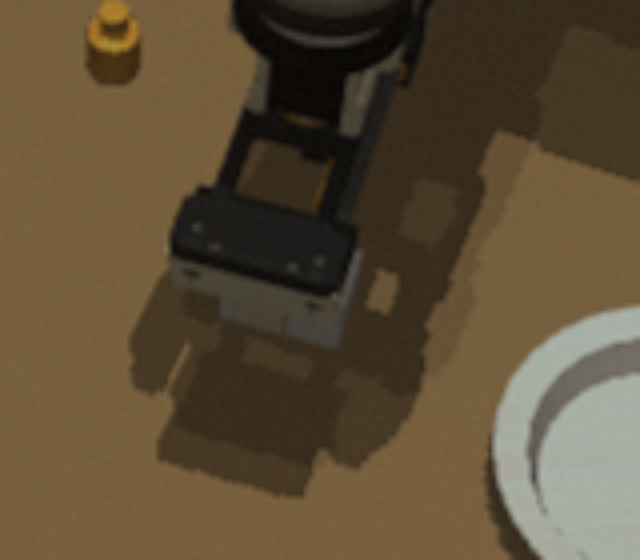

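{"op": "send_rows", "data": {
  "series": [
    [0.002, 0.0035, 0.012, 0, 0, 0, 0],
    [0, 0, 0.012, 0, 0, 0, 0],
    [0, 0, 0.012, 0, 0, 0, 0],
    [0, 0, 0.01, 0, 0, 0, 0],
    [0, 0, 0, 0, 0, 0, 0]
  ]
}}

```text
time: 3.48
tool_pos: [0.5118, 0.0778, 0.0098]
tool_rot: [-3.141, -0.0, 1.66]
contact_force: [-0.1, 0.0, 0.5]
opening: 0.0919
```

{"op": "send_rows", "data": {
  "series": [
    [0, 0, 0, 0, 0, 0, 0.2],
    [0, 0, 0, 0, 0, 0, 0.4],
    [0, 0, 0, 0, 0, 0, 0.5],
    [0, 0, 0, 0, 0, 0, 0.6],
    [0, 0, 0, 0, 0, 0, 0.65]
  ],
  "newtons": 25
}}

```text
time: 3.9
tool_pos: [0.5124, 0.0778, 0.0112]
tool_rot: [3.141, 0.0, 1.66]
contact_force: [0.2, 0.8, 0.4]
opening: 0.0631
```

{"op": "send_rows", "data": {
  "series": [
    [0, -0.003, 0.003, 0, 0, 0, 0.6],
    [0, 0, 0.003, 0, 0, 0, 0.6],
    [0, 0, 0, 0, 0, 0, 0.6]
  ]
}}

```text
time: 4.15
tool_pos: [0.5084, 0.0775, 0.0041]
tool_rot: [-3.14, -0.0, 1.66]
contact_force: [-0.1, -0.4, -0.8]
opening: 0.0432
```

{"op": "send_rows", "data": {
  "series": [
    [0, 0, 0, 0, 0, 0, 0.8],
    [0, 0, 0, 0, 0, 0, 1],
    [0, 0, 0, 0, 0, 0, 1],
    [0, 0, 0, 0, 0, 0, 1],
    [0, 0, 0, 0, 0, 0, 1]
  ],
  "newtons": 25
}}

```text
time: 4.57
tool_pos: [0.509, 0.0775, 0.0046]
tool_rot: [-3.141, 0.0, 1.66]
contact_force: [-0.1, -0.3, -2.1]
opening: 0.036
```

```bash
python3 - <<'E'
from h import *
o=observe();print(o["opening"],o["tool_pos"],o["tool_rot"],o["qpos"],o["contact_force"],o["torque"])
E
```

```text
0.03600324289544135 [0.50898981 0.07749013 0.00458271] [-3.14135218e+00  7.13842109e-05  1.65981533e+00] [ 2.19885833e-03  6.13091533e-01  1.80017825e+00 -1.38131105e-04
  7.28556248e-01 -8.67170577e-02] [-0.09018969 -0.33326414 -2.12759215] [-0.03619288 -0.06449949 -0.02201277]
```

{"op": "send_rows", "data": {
  "series": [
    [0, 0, -0.015, 0, 0, 0, 1],
    [0, 0, -0.03, 0, 0, 0, 1],
    [0, 0, -0.03, 0, 0, 0, 1],
    [0, 0, -0.03, 0, 0, 0, 1],
    [0, 0, -0.015, 0, 0, 0, 1]
  ]
}}

```text
time: 4.98
tool_pos: [0.5104, 0.0775, 0.1281]
tool_rot: [3.137, 0.0, 1.66]
contact_force: [1.1, -0.3, -2.8]
opening: 0.0356
```

{"op": "send_rows", "data": {
  "series": [
    [0, 0, 0, 0, 0, -0.12, 1],
    [0, 0, 0, 0, 0, -0.12, 1],
    [0, 0, 0, 0, 0, -0.12, 1],
    [0, 0, 0, 0, 0, -0.12, 1],
    [0, 0, 0, 0, 0, -0.12, 1]
  ]
}}

```text
time: 5.4
tool_pos: [0.5089, 0.0775, 0.1247]
tool_rot: [-3.141, -0.0, 2.266]
contact_force: [1.3, 0.4, -1.9]
opening: 0.0354
```

{"op": "send_rows", "data": {
  "series": [
    [0, 0, 0, 0, 0, -0.12, 1],
    [0, 0, 0, 0, 0, -0.12, 1],
    [0, 0, 0, 0, 0, -0.12, 1],
    [0, 0, 0, 0, 0, -0.12, 1],
    [0, 0, 0, 0, 0, -0.12, 1]
  ]
}}

```text
time: 5.82
tool_pos: [0.5089, 0.0775, 0.1246]
tool_rot: [-3.141, -0.0, 2.866]
contact_force: [0.0, 0.1, -2.6]
opening: 0.0361
```

```bash
python3 - <<'E'
from h import *
o=observe();print(o["opening"],o["tool_pos"],o["tool_rot"],o["qpos"],o["contact_force"],o["torque"])
d=imaging.read_camera("scene"); c=d["color"][130:270,290:450,::-1]
c=np.clip(255*(c/255.)**.6,0,255).astype(np.uint8)
cv2.imwrite("pics/s2.png",cv2.resize(c,None,fx=4,fy=4))
E
```

```text
0.03608080720437102 [0.50885804 0.07750548 0.1245723 ] [-3.14142106e+00 -3.23590936e-04  2.86571951e+00] [ 2.21971874e-03  4.31049621e-01  1.69674546e+00 -8.97157107e-05
  1.01415584e+00 -1.29265608e+00] [ 1.18483501e-03  1.02822086e-01 -2.58944035e+00] [ 0.07677531 -0.15229417  0.05472799]
```

View pics/s2.png

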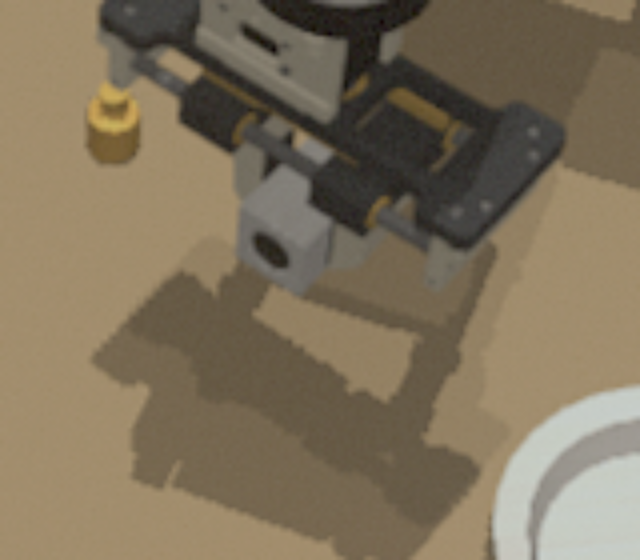

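```bash
cat > kin.py <<'E'
import numpy as np
from scipy.spatial.transform import Rotation as Ro
def Rq(q):
    # base at j1; z local; forearm dir = Ry(a) z ; tool x at q=0.. = +y when down with j6=0
    a=q[1]+q[2]
    R=Ro.from_euler('z',q[0])*Ro.from_euler('y',a)*Ro.from_euler('z',q[3])*Ro.from_euler('y',q[4])*Ro.from_euler('z',q[5])
    return R*Ro.from_euler('z',np.pi/2)   # const
E
python3 - <<'E'
from h import *; from kin import *
o=observe(); q=o["qpos"]
M=Ro.from_euler('xyz',o["tool_rot"])
print(np.round((M.inv()*Rq(q)).as_rotvec(),4))
from scipy.optimize import fsolve
for al in (1.8,2.0,2.3):
  for psi in (0,30,45,60,75,90,120):
    p=np.radians(psi); z=np.array([np.cos(p),np.sin(p),0]); x=np.array([0,0,-1.]); T=Ro.from_matrix(np.c_[x,np.cross(z,x),z])
    W=(Ro.from_euler('y',al).inv()*T*Ro.from_euler('z',-np.pi/2)).as_euler('ZYZ')
    print(al,psi,np.round(W,2))
# dish
d=pickle.load(open("top.pkl","rb"))
hsv=cv2.cvtColor(d["color"],cv2.COLOR_RGB2HSV)
m=((hsv[...,1]<45)&(hsv[...,2]>110)).astype(np.uint8)
m[:,:140]=0; m[:,255:]=0; m[:215]=0; m[320:]=0
c,_=cv2.findContours(m,cv2.RETR_EXTERNAL,cv2.CHAIN_APPROX_NONE); c=max(c,key=cv2.contourArea)
w=onplane(d,cv2.convexHull(c)[:,0].astype(float),.026)
print("dish",cv2.minEnclosingCircle((w[:,:2]*1000).astype(np.float32)),cv2.fitEllipse((w[:,:2]*1000).astype(np.float32)))
E
```

```text
[-0.  0. -0.]
1.8 0 [-3.14  0.23  1.57]
1.8 30 [1.95 0.57 2.71]
1.8 45 [1.79 0.81 2.82]
1.8 60 [1.7  1.06 2.88]
1.8 75 [1.63 1.32 2.9 ]
1.8 90 [1.57 1.57 2.91]
1.8 120 [1.44 2.08 2.88]
2.0 0 [-3.14  0.43  1.57]
2.0 30 [2.2  0.66 2.4 ]
2.0 45 [1.97 0.87 2.57]
2.0 60 [1.81 1.1  2.66]
2.0 75 [1.68 1.33 2.7 ]
2.0 90 [1.57 1.57 2.71]
2.0 120 [1.34 2.04 2.66]
2.3 0 [-3.14  0.73  1.57]
2.3 30 [2.43 0.87 2.08]
2.3 45 [2.16 1.02 2.24]
2.3 60 [1.94 1.19 2.34]
2.3 75 [1.75 1.38 2.4 ]
2.3 90 [1.57 1.57 2.41]
2.3 120 [1.2  1.95 2.34]
dish ((535.8240966796875, 277.291259765625), 86.3624496459961) ((536.1307373046875, 277.148681640625), (171.00860595703125, 172.39500427246094), 167.98269653320312)
```

{"op": "send_rows", "data": {
  "series": [
    [0, 0, -0.02, 0, 0, 0.122, 1],
    [0, 0, -0.03, 0, 0, 0.122, 1],
    [0, 0, -0.03, 0, 0, 0.122, 1],
    [0, 0, -0.03, 0, 0, 0.122, 1],
    [0, 0, -0.02, 0, 0, 0.122, 1]
  ]
}}

```text
time: 6.28
tool_pos: [0.5095, 0.0776, 0.2576]
tool_rot: [3.139, 0.002, 2.241]
contact_force: [0.3, 0.1, -2.3]
opening: 0.036
```

{"op": "send_rows", "data": {
  "series": [
    [0, 0, 0, 0, 0, 0.122, 1],
    [0, 0, 0, 0, 0, 0.122, 1],
    [0, 0, 0, 0, 0, 0.122, 1],
    [0, 0, 0, 0, 0, 0.122, 1],
    [0, 0, 0, 0, 0, 0.122, 1]
  ]
}}

```text
time: 6.7
tool_pos: [0.5088, 0.0776, 0.2546]
tool_rot: [-3.141, 0.0, 1.631]
contact_force: [0.1, 0.3, -2.7]
opening: 0.0362
```

{"op": "send_rows", "data": {
  "series": [
    [0, 0, 0, 0, 0, 0.122, 1],
    [0, 0, 0, 0, 0, 0.122, 1],
    [0, 0, 0, 0, 0, 0.122, 1],
    [0, 0, 0, 0, 0, 0.122, 1],
    [0, 0, 0, 0, 0, 0.122, 1]
  ]
}}

```text
time: 7.12
tool_pos: [0.5088, 0.0775, 0.2545]
tool_rot: [-3.141, 0.0, 1.021]
contact_force: [-0.6, 0.1, -2.6]
opening: 0.0357
```

{"op": "send_rows", "data": {
  "series": [
    [0, 0, 0, 0, 0, 0.122, 1],
    [0, 0, 0, 0, 0, 0.122, 1],
    [0, 0, 0, 0, 0, 0.122, 1],
    [0, 0, 0, 0, 0, 0.122, 1],
    [0, 0, 0, 0, 0, 0.122, 1]
  ]
}}

```text
time: 7.53
tool_pos: [0.5088, 0.0775, 0.2545]
tool_rot: [-3.141, 0.001, 0.411]
contact_force: [-0.5, 0.5, -2.3]
opening: 0.0357
```

{"op": "send_rows", "data": {
  "series": [
    [0, 0, 0, 0, 0, 0.122, 1],
    [0, 0, 0, 0, 0, 0.122, 1],
    [0, 0, 0, 0, 0, 0.122, 1],
    [0, 0, 0, 0, 0, 0.122, 1],
    [0, 0, 0, 0, 0, 0.122, 1]
  ]
}}

```text
time: 7.95
tool_pos: [0.5088, 0.0775, 0.2545]
tool_rot: [3.141, 0.001, -0.199]
contact_force: [0.9, 0.6, -2.5]
opening: 0.0358
```

{"op": "send_rows", "data": {
  "series": [
    [0, 0, 0, 0, 0, 0.122, 1],
    [0, 0, 0, 0, 0, 0.122, 1],
    [0, 0, 0, 0, 0, 0.122, 1],
    [0, 0, 0, 0, 0, 0.122, 1],
    [0, 0, 0, 0, 0, 0.122, 1]
  ]
}}

```text
time: 8.37
tool_pos: [0.5088, 0.0775, 0.2545]
tool_rot: [3.141, 0.0, -0.809]
contact_force: [-0.2, 0.6, -2.4]
opening: 0.0355
```

{"op": "send_rows", "data": {
  "series": [
    [0, 0, 0, 0, 0, 0.122, 1],
    [0, 0, 0, 0, 0, 0.122, 1],
    [0, 0, 0, 0, 0, 0.122, 1],
    [0, 0, 0, 0, 0, 0.11, 1],
    [0, 0, 0, 0, 0, 0.1, 1]
  ]
}}

```text
time: 8.78
tool_pos: [0.5088, 0.0775, 0.2545]
tool_rot: [3.141, 0.0, -1.385]
contact_force: [-0.3, -0.1, -2.7]
opening: 0.0358
```

```bash
python3 - <<'E'
from h import *
o=observe();print(o["opening"],o["tool_pos"],o["tool_rot"],o["qpos"],o["contact_force"],o["torque"])
E
```

```text
0.035767947155825666 [0.50878271 0.07752    0.25448615] [ 3.14101096e+00  5.01050167e-05 -1.38475766e+00] [ 2.23662890e-03  3.02457464e-01  1.50318830e+00 -5.86568933e-05
  1.33652795e+00  2.95780423e+00] [-0.3432545  -0.09753686 -2.7397344 ] [ 0.15550141  0.01303653 -0.00205518]
```

{"op": "send_rows", "data": {
  "series": [
    [0, 0, 0, 0, -0.06, 0, 1],
    [0, 0, 0, 0, -0.08, 0, 1],
    [0, 0, 0, 0, -0.08, 0, 1],
    [0, 0, 0, 0, -0.08, 0, 1],
    [0, 0, 0, 0, -0.08, 0, 1]
  ]
}}

```text
time: 9.2
tool_pos: [0.5091, 0.0774, 0.2551]
tool_rot: [-3.141, 0.383, -1.379]
contact_force: [-0.5, -0.0, -2.4]
opening: 0.0356
```

```bash
python3 - <<'E'
from h import *
o=observe();print(o["opening"],o["tool_pos"],o["tool_rot"],o["qpos"],o["contact_force"],o["torque"])
E
```

```text
0.03556438679849933 [0.50914065 0.07744995 0.25509491] [-3.14142636  0.38315241 -1.37876595] [-0.21751694  0.35299526  1.49264333  0.35227708  1.46199472  2.66400524] [-0.49770176 -0.03976969 -2.42553669] [-0.24734302 -0.08501493  0.06776223]
```

j4 is growing as the model said. Continue the tilt.

{"op": "send_rows", "data": {
  "series": [
    [0, 0, 0, 0, -0.09, 0, 1],
    [0, 0, 0, 0, -0.09, 0, 1],
    [0, 0, 0, 0, -0.09, 0, 1],
    [0, 0, 0, 0, -0.09, 0, 1],
    [0, 0, 0, 0, -0.09, 0, 1]
  ]
}}

```text
time: 9.62
tool_pos: [0.5093, 0.0769, 0.2549]
tool_rot: [3.14, 0.833, -1.38]
contact_force: [-0.3, 0.8, -2.9]
opening: 0.0362
```

{"op": "send_rows", "data": {
  "series": [
    [0, 0, 0, 0, -0.09, 0, 1],
    [0, 0, 0, 0, -0.09, 0, 1],
    [0, 0, 0, 0, -0.09, 0, 1],
    [0, 0, 0, 0, -0.09, 0, 1],
    [0, 0, 0, 0, -0.09, 0, 1]
  ]
}}

```text
time: 10.03
tool_pos: [0.5094, 0.0768, 0.2544]
tool_rot: [3.134, 1.282, -1.386]
contact_force: [-0.1, -0.4, -2.9]
opening: 0.0357
```

```bash
python3 - <<'E'
from h import *
from kin import *
o=observe();print(o["opening"],o["tool_pos"],o["tool_rot"],o["qpos"],o["contact_force"],o["torque"])
print(Ro.from_euler('xyz',o["tool_rot"]).as_matrix().round(3))
d=imaging.read_camera("scene")
cv2.imwrite("pics/s3.png",d["color"][...,::-1])
E
```

```text
0.0356885453775705 [0.50942269 0.0768296  0.25443151] [ 3.13370158  1.28245056 -1.38580418] [-0.49885993  0.70502582  1.50413151  0.89406697  1.89850671  2.28474908] [-0.13823671 -0.44257261 -2.92916394] [-0.86944972 -0.22357836 -0.01969861]
[[ 0.052 -0.982 -0.184]
 [-0.28  -0.191  0.941]
 [-0.959  0.002 -0.284]]
```

View pics/s3.png

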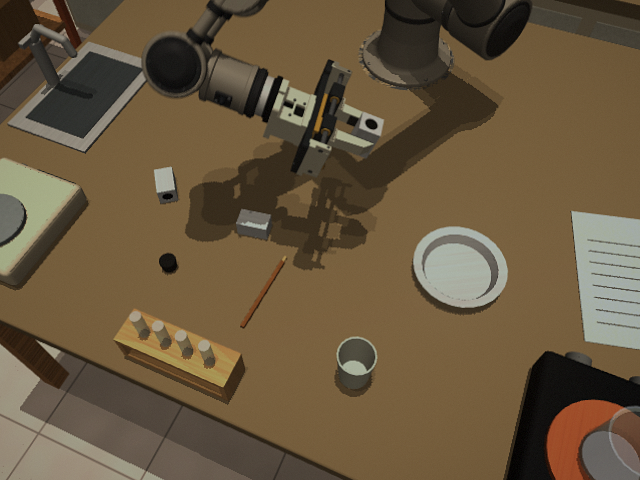

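{"op": "send_rows", "data": {
  "series": [
    [0, 0, 0, 0, -0.08, 0, 1],
    [0, 0, 0, 0, -0.08, 0, 1],
    [0, 0, 0, 0, -0.08, 0, 1],
    [0, 0, 0, 0, -0.045, 0, 1],
    [0, 0, 0, 0, 0, 0, 1]
  ]
}}

```text
time: 10.5
tool_pos: [0.5089, 0.0777, 0.253]
tool_rot: [2.285, 1.564, -2.233]
contact_force: [-0.2, 0.4, -3.3]
opening: 0.0358
```

```bash
cat > go.py <<'E'
from h import *
from kin import *
import sys
o=observe();R=Ro.from_euler('xyz',o["tool_rot"]).as_matrix()
print(o["time"],o["opening"],o["tool_pos"].round(4),o["qpos"].round(3),o["contact_force"].round(2))
print(R.round(3))
z=R[:,2]; tgt=np.array([.536,.277,float(sys.argv[1])])
bc=o["tool_pos"]-R[:,2]*.0134
print("block",bc.round(4),"delta tool",(R.T@(tgt-bc)).round(4))
# orientation fix: -x up
h=np.array([z[0],z[1],0]);h/=np.linalg.norm(h);x=np.array([0,0,-1.])
D=np.c_[x,np.cross(h,x),h]
print("rot fix",Ro.from_matrix(R.T@D).as_rotvec().round(4))
E
python3 go.py .2
```

```text
10.5 0.03577571527413568 [0.5089 0.0777 0.253 ] [-0.514  0.847  1.519  1.019  2.041  2.214] [-0.18  0.38 -3.27]
[[-0.004 -0.981 -0.194]
 [-0.005 -0.194  0.981]
 [-1.     0.005 -0.004]]
block [0.5115 0.0646 0.2531] delta tool [ 0.0519 -0.0654  0.2039]
rot fix [-0.     -0.0043 -0.005 ]
```

{"op": "send_rows", "data": {
  "series": [
    [0, -0.003, 0.01, 0, -0.004, -0.005, 1],
    [0.002, -0.006, 0.018, 0, 0, 0, 1],
    [0.004, -0.006, 0.02, 0, 0, 0, 1],
    [0.005, -0.006, 0.02, 0, 0, 0, 1],
    [0.005, -0.006, 0.02, 0, 0, 0, 1]
  ]
}}

```text
time: 10.92
tool_pos: [0.5188, 0.1708, 0.2394]
tool_rot: [-2.252, 1.562, -0.487]
contact_force: [-0.0, 0.4, -2.0]
opening: 0.0361
```

{"op": "send_rows", "data": {
  "series": [
    [0.005, -0.006, 0.02, 0, 0, 0, 1],
    [0.005, -0.006, 0.02, 0, 0, 0, 1],
    [0.005, -0.006, 0.02, 0, 0, 0, 1],
    [0.005, -0.006, 0.02, 0, 0, 0, 1],
    [0.005, -0.006, 0.018, 0, 0, 0, 1]
  ]
}}

```text
time: 11.33
tool_pos: [0.529, 0.2732, 0.2144]
tool_rot: [-2.192, 1.562, -0.425]
contact_force: [0.0, -0.0, -2.2]
opening: 0.036
```

{"op": "send_rows", "data": {
  "series": [
    [0.005, -0.006, 0.012, 0, 0, 0, 1],
    [0.003, -0.002, 0.006, 0, 0, 0, 1],
    [0, 0, 0, 0, 0, 0, 1]
  ]
}}

```text
time: 11.58
tool_pos: [0.5331, 0.2917, 0.2055]
tool_rot: [-2.086, 1.565, -0.318]
contact_force: [-1.0, -0.2, -2.3]
opening: 0.036
```

```bash
python3 go.py .125; python3 - <<'E'
from h import *
d=imaging.read_camera("scene");t=imaging.read_camera("top")
cv2.imwrite("pics/s4.png",d["color"][...,::-1]);cv2.imwrite("pics/t4.png",t["color"][...,::-1])
E
```

```text
11.5833 0.03602857145360894 [0.5331 0.2917 0.2055] [-0.163  0.903  1.587  1.279  1.783  2.185] [-0.98 -0.17 -2.26]
[[ 0.006 -0.981 -0.196]
 [-0.002 -0.196  0.981]
 [-1.    -0.005 -0.003]]
block [0.5357 0.2785 0.2056] delta tool [ 0.0806  0.0005 -0.0013]
rot fix [ 0.     -0.0031  0.0055]
```

View pics/s4.png

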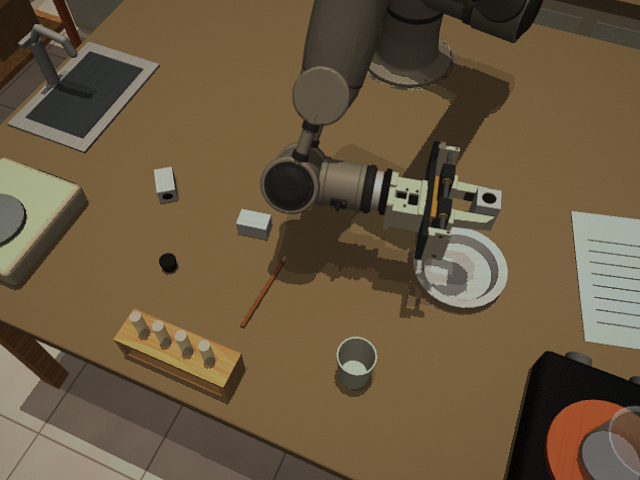

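View pics/t4.png

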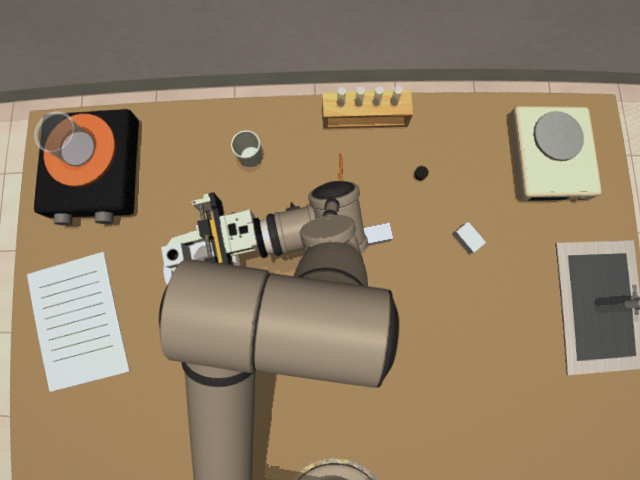

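{"op": "send_rows", "data": {
  "series": [
    [0.003, 0, 0, 0.06, 0, 0, 1],
    [0.008, 0, 0, 0.07, 0, 0, 1],
    [0.01, 0, 0, 0.07, 0, 0, 1],
    [0.01, 0, 0, 0.07, 0, 0, 1],
    [0.006, 0, 0, 0, 0, 0, 1]
  ]
}}

```text
time: 12.1
tool_pos: [0.5328, 0.2892, 0.1681]
tool_rot: [-1.925, 1.569, -0.434]
contact_force: [0.4, 0.3, -2.6]
opening: 0.0361
```

```bash
python3 go.py .12; python3 - <<'E'
from h import *
d=imaging.read_camera("scene");
cv2.imwrite("pics/s5.png",d["color"][...,::-1])
E
```

```text
12.1 0.036106839244568624 [0.5328 0.2892 0.1681] [-0.206  0.904  1.838  1.454  1.619  1.966] [ 0.37  0.31 -2.61]
[[ 0.002 -0.997  0.079]
 [-0.001  0.079  0.997]
 [-1.    -0.002 -0.001]]
block [0.5317 0.2758 0.1681] delta tool [ 0.0481 -0.0041  0.0016]
rot fix [ 0.     -0.0007  0.0018]
```

View pics/s5.png

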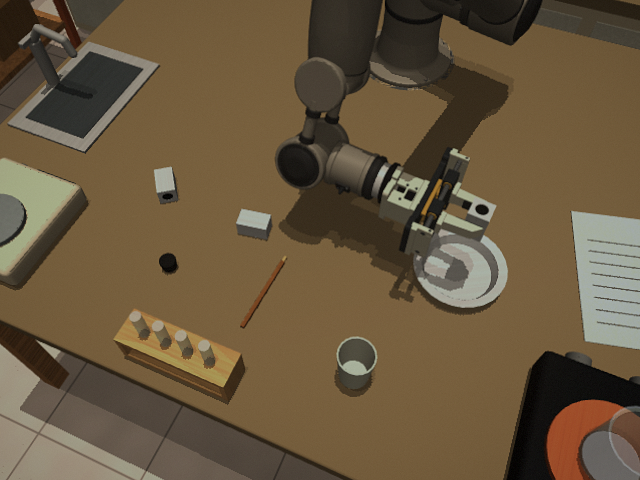

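```bash
python3 - <<'E'
from h import *
t=pickle.load(open("top.pkl","rb")); print("weight",onplane(t,[(358,325)],.03),"pencil end",onplane(t,[(340,219)],0.004))
d=imaging.read_camera("scene");z=d["range_z"]
for u,v in [(300,160),(278,165),(300,186),(316,180),(325,150),(335,185),(345,190)]:
    n=cv2.undistortPoints(np.array([[[u,v]]],float),K(d),np.array(d["dist_coeffs"]))[0,0]
    p=np.r_[n,1]*z[v,u]; print(u,v,(d["T"][:3,:3]@p+d["T"][:3,3]).round(3))
E
```

```text
weight [[ 0.40265335 -0.06239906  0.03      ]] pencil end [[ 0.64015678 -0.0328297   0.004     ]]
300 160 [ 0.565 -0.026  0.211]
278 165 [ 0.567 -0.067  0.181]
300 186 [ 0.58  -0.02   0.162]
316 180 [0.57  0.005 0.18 ]
325 150 [0.523 0.001 0.204]
335 185 [0.554 0.034 0.161]
345 190 [0.553 0.052 0.157]
```

{"op": "send_rows", "data": {
  "series": [
    [0.008, -0.002, 0.001, 0, 0, 0, 1],
    [0.012, -0.002, 0, 0, 0, 0, 1],
    [0.012, 0, 0, 0, 0, 0, 1],
    [0.01, 0, 0, 0, 0, 0, 1],
    [0.006, 0, 0, 0, 0, 0, 1]
  ]
}}

```text
time: 12.62
tool_pos: [0.5383, 0.2908, 0.1191]
tool_rot: [-1.712, 1.566, -0.216]
contact_force: [-0.7, 0.0, -2.2]
opening: 0.0361
```

{"op": "send_rows", "data": {
  "series": [
    [0, 0, 0, 0, 0, 0, 1],
    [0, 0, 0, 0, 0, 0, 1],
    [0, 0, 0, 0, 0, 0, 1]
  ]
}}

```text
time: 12.87
tool_pos: [0.5382, 0.2908, 0.1209]
tool_rot: [-1.595, 1.565, -0.099]
contact_force: [0.4, -0.1, -2.4]
opening: 0.0357
```

```bash
python3 go.py .12; python3 - <<'E'
from h import *
d=imaging.read_camera("scene");t=imaging.read_camera("top")
pickle.dump((d,t),open("fin.pkl","wb"))
a=cv2.resize(d["color"][150:300,400:560],(640,600));b=cv2.resize(t["color"][200:320,140:260],(600,600))
cv2.imwrite("pics/s6.png",a[...,::-1]);cv2.imwrite("pics/t6.png",b[...,::-1])
cv2.imwrite("pics/s6f.png",d["color"][...,::-1])
E
```

```text
12.8667 0.035740900857095324 [0.5382 0.2908 0.1209] [-0.2    1.005  1.799  1.453  1.612  1.901] [ 0.35 -0.07 -2.35]
[[ 0.006 -0.997  0.075]
 [-0.001  0.075  0.997]
 [-1.    -0.006 -0.   ]]
block [0.5372 0.2775 0.1209] delta tool [ 0.0009  0.0012 -0.0006]
rot fix [ 0.     -0.0001  0.0056]
```

View pics/s6.png

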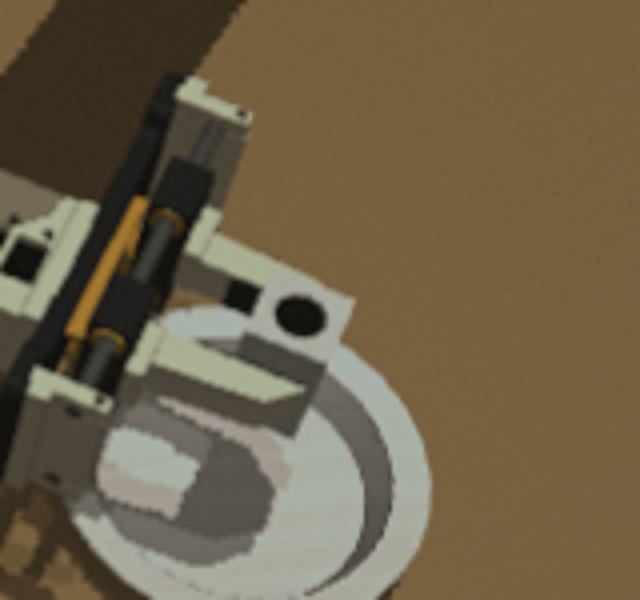

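View pics/t6.png

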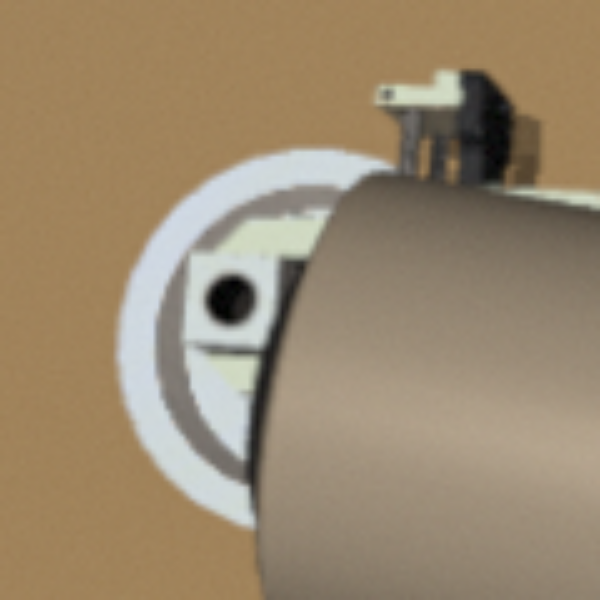

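View pics/s6f.png

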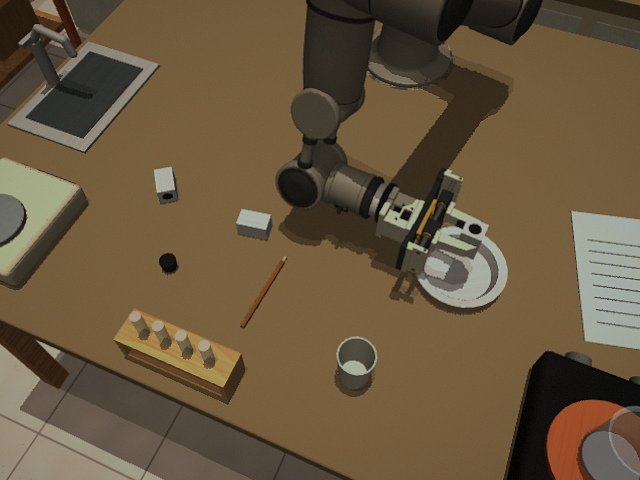

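```bash
python3 - <<'E'
from h import *
d,t=pickle.load(open("fin.pkl","rb"))
print("mouth top",onplane(t,[(186.0,259.3)],.151),"scene",onplane(d,[(400+300/4,150+315/4)],.151))
z=t["range_z"]
for v in range(250,271,2):
    r=[]
    for u in range(178,196,2):
        n=cv2.undistortPoints(np.array([[[u,v]]],float),K(t),np.array(t["dist_coeffs"]))[0,0]
        r.append((t["T"][:3,:3]@(np.r_[n,1]*z[v,u])+t["T"][:3,3])[2])
    print(v,np.round(np.array(r)*1000).astype(int))
E
```

```text
mouth top [[0.53846039 0.27511587 0.151     ]] scene [[0.53832174 0.27794199 0.151     ]]
250 [ 18  18  11 132 134 134 131 134 133]
252 [152 152 149 150 149 148 151 151 148]
254 [148 147 146 148 149 149 148 150 150]
256 [149 150 151 145 133 133 149 149 151]
258 [150 147 144 135 125 116 149 149 148]
260 [152 151 142 127 119 112 111 151 150]
262 [150 150 143 128 115 109 151 149 150]
264 [151 148 149 148 120 109 151 149 523]
266 [153 151 148 149 148 149 152 149 529]
268 [145 145 150 148 150 149 153 522 532]
270 [  1   4 129 131 129 130 133 528 537]
```

```bash
python3 - <<'E'
from h import *
o=observe();print(o["time"],np.abs(o["qvel"]).max(),o["opening"]); print(workorder.hand_in())
E
```

```text
12.9667 0.003969797224166427 0.0353917666935246
the job is handed in; nothing more can be done
None
```

The block with the blind well is in the gripper, mouth up, over the middle of the foil dish. I handed the job in at about 13 s of the 45 s allowed.

**Finding the block:** The right block's visible hole pointed about 2.5 rad from world -x. That is outside the stated limit, so it had to be the drilled-through one. Neither camera showed a hole in the middle or the left block, so telling them apart meant lifting one. I lifted the left one first, and it had a hole in its hidden end.

**Last checks:**
- **Blind well:** top-camera depth readings inside the hole reach a floor about 40 mm below the mouth, which matches a blind well.
- **Position:** the block's centre is at about (0.537, 0.278, 0.121) m and the dish's is at (0.536, 0.277) m. The two cameras put the mouth within about 3 mm of each other and of the dish axis.
- **Height:** the block's centre is about 12 cm above the bench and its lower end about 9 cm. I read "about ten centimetres above the dish" that way.
- **Uprightness:** the gripper is about 0.3° from level by its pose, and the mouth face reads flat within noise.
- **Holding still:** the arm was nearly still (joint speeds under 0.004 rad/s). The opening was about 36 mm on the 36 mm block with a 25 N grip. The only steady force was about 2.4 N, close to the block's weight.
- **Bystanders:** in the last scene picture the other two blocks, stopper, pencil, cup and dish look unmoved. The arm hides the brass weight. I worked out a clearance of a few centimetres above it, and no contact force showed.

No check failed.

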